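Open a tight screw-top jar in the worktop brace

ROBOT

A 7-joint arm with a two-finger parallel gripper is mounted at the origin on the work surface. World frame = base frame: x ahead of the robot, y to its left, z up, the work surface at z = 0. Lengths are in m, angles in degrees, forces in N, time in s.
With the tool pointing down it reaches from about 0.425 to 0.875 m from the base axis. Payload 8.4 kg.
Tool frame: the origin (TCP) lies on the centre line of the jaws, within the pads' length; the fingertips stand 22 mm ahead of it and the grasp point (between the pads) lies 3 mm ahead of it; z points along the fingers, y is the line along which they close (so a half turn about z gives the same grasp; the last joint's range is limited). The gripper opens to 85 mm and grips with 20 to 120 N. Pads are 22 mm wide; open, the fingers measure 114 mm over their backs; the gripper's body (76 mm by 85 mm) begins 54 mm behind the grasp point. The pads swing forward as they close: fully open they stand 13 mm farther back than shut.
Start: joints at [-75.069, 19.091, 2.286, 83.961, -0.768, 76.965, -3.352], TCP at [0.229, 0.608, 0.253] pointing down, gripper open.
Joint ranges: [-147.57, 147.57], [-21.85, 119.76], [-74.77, 79.35], [14.55, 137.4], [-85.83, 265.84], [4.83, 119.75], [-152.11, 152.11]. Speed limits (degrees/s): [127.2, 127.2, 159.86, 159.86, 180, 180, 180].

INTERFACE

Orientations are given as a 3x3 rotation matrix whose columns are the frame's x, y, z axes.
In Python, from station import bot gives the robot as it stands.
- The arm moves only by the shell command python3 -m creep 'ROWS' [OPENING] [FORCE]. ROWS is JSON, a list of rows, each an object of numbers: "x", "y", "z": the shift along the tool's x, y, z in units of 40 mm (1.0 is 40 mm); "wx", "wy", "wz": the turn, a rotation vector about the tool's x, y, z in rad. A call has exactly 5 rows; each row shifts and turns the commanded pose from where the row before left it, along the tool's axes as they then stand; what a row does not reach is not made up. A row lasts 1/10 s, in which the tool goes at most 50 mm and 8.59 degrees, less where a joint would pass 70% of its speed; a pose out of reach is approached as far as the arm can. A call is refused whole if a number of a shift passes 1 or a number of a turn 0.15, either way. A call with a gripper value outside its range is refused whole. OPENING is the finger opening in mm, from 0 to 85.4, set as the call begins (- or left out, the last holds). The fingers move at their own pace and stop on an object; FORCE is the grip in N (left out, the last holds). Time passes only in rows, so rows that do not move let the fingers close, or fill a call up. It gives the time, the measured TCP pose, the force, the opening and the grip force at its end, in the units of the state.
- bot.get_state(): the state, without advancing time (a new reading comes with each control period).
- bot.get_image(name): name is "side" or "top" or "wrist"; returns (picture, depth): 480x640x3 uint8, red, green, blue; 480x640 float32, m along the optical axis (not along the pixel's ray), 0 where there is no reading.
- bot.camera_model(name): a dict with "fov_y" (degrees; the focal length in pixels is half the picture's height over the tangent of half this angle, whatever the lens; pixels are square), "cx", "cy" (the principal point, pixels), "cam_to_world" (4x4, takes a point from camera to world coordinates); the wrist camera has in their place "tool_from_camera" (4x4, takes a point from camera to tool coordinates, whose origin is the TCP and whose axes are the flange's). Camera axes: x right, y down, z forward; pixel columns grow to the right and rows downward; lengths in m; the calibration is good to about 2 mm. A picture is of the moment at which its call begins: read the wrist's pose just before it. camera_model takes no time and is no camera call.
- bot.hand_in(): hands the job in; it is judged then, once.
Trained networks look in the newest picture that a camera, given by its name, has taken for a name from the list of things; names that differ only in an ending like _2 or _b are one class to them, and where a whole thing is asked for, a point or a joint stands for the part that bears it (a point fixed in the world has none). Each returns a list of dicts, best first, with "conf" (0 to 1); they miss things now and then, are a little off and sometimes report something else, mostly with a low value. They report only what shows in the picture. A call takes as long as a camera call. They do not tell look-alikes from the thing itself.
- bot.cut_out(camera, thing): "pixels" (480x640 bool, what is visible of it) and "box" ([left, top, right, bottom] in pixels, round what is visible of it).
The state is a dict: "clock": time; "joint_positions": joint angles; "joint_vel": joint speeds; "joint_torque": joint torques, N m; "eef_pos": TCP position; "tool_rot": TCP orientation; "ft_force": force on the tool from outside, world axes, zero at the start; "moment": the same for the moment, N m; "width": finger opening in m; "grasp_force": force on a finger pad.
Only numpy, scipy, OpenCV 4.12 (cv2) and the standard library are available. Lean on these libraries where they do the work, as an engineer would, in place of code of your own. Each camera call takes 0.05 s, during which the arm holds its last target. There are 200 camera calls.

TASK

Pull the jar with the red lid out of the grey snap-in rack by its lid, and set it fully down in the square pocket of the oak brace, which keeps it from turning. There unscrew the tight red lid (counter-clockwise from above, more than a quarter turn) until its threads let go, lift it clear, and finish while still holding it level just above the mouth of the jar, with the jar left fully down in the brace. Leave the white-lidded jar, the mug, the bowl and the pepper mill where they are.

Things in the scene. Friction and masses are not known exactly. Their poses are not given: they have to be found in the camera images.
- jar: Amber square jar, 0.35 kg. Origin: centre of its underside, z up. From the bottom: round foot 49 mm wide, 14 mm high, with a bead that snaps into the rack; square body 58 x 58 mm (sides along its x and y; 52 x 52 mm below 20 mm) up to 84 mm; sloping shoulder; round neck 47 mm wide. In the rack it stands at any yaw, underside 10 mm above the worktop.
- jar_mouth (a point): Centre of the jar's mouth, 108 mm above its underside, axes as the jar. Two thread ramps on the neck begin at the jar's +x and -x, with gaps between them; the jar may be carried by its tight lid.
- lid: Round red metal screw lid, 64 mm wide, 22 mm high, 150 g; white bar 44 x 4 mm on its top along its x. Origin: centre of its lower rim, z up. Screwed tight, its rim is 93 mm above the jar's underside (the jar's shoulder 4 mm lower), its yaw 0 to 0.35 rad counter-clockwise of the jar's. Two lugs hold it under the threads; a sprung seal pushes it up with about 25 N; turning takes about 0.5 to 1 N m.
- lid_top (a point): Centre of the lid's top, 22 mm above its rim, 125 mm above the worktop in rack and brace alike. Turned counter-clockwise the lid rises up to 4 mm and is free when its yaw is 1.8 to 2.6 rad counter-clockwise of the jar's (1.45 to 1.8 rad of turning); then it lifts straight off, lugs clear of the threads after 15 mm. A stop ends the turn at 2.65 rad.
- rack: Fixed grey snap-in rack, 100 (x) x 250 (y) x 24 mm high, origin at the centre of its underside. Two round sockets 53 mm wide at its y = -60 and +60 mm; the red-lidded jar is in either, the white-lidded in the other. Sprung nubs hold a jar's foot until pulled straight up (10 to 20 N in all; 8 mm of lift frees it, 16 mm clears the rack). A jar spins in its socket.
- brace: Oak brace block screwed to the worktop, 100 x 100 x 58 mm high (foot plate 150 mm along its x), origin at the centre of its underside. In its top a square pocket 62 x 62 mm, sides along its x and y, 48 mm deep, with a 7 mm chamfer at its mouth. The jar fits in four yaws (with play of about 0.07 rad); fully down, its underside is on the pocket's floor.
- brace_floor (a point): Centre of the pocket's floor in the brace, 10 mm above the worktop, axes as the brace.
- jar2: White-lidded jar of the same size and shape as the other (the lid is part of it), in the rack's other socket; to be left alone. Origin: centre of its underside.
- mug: Blue mug, 76 mm wide and 90 mm high, handle at its +y; to be left alone. Origin: centre of its underside.
- bowl: White bowl, 130 mm wide and 50 mm high; to be left alone. Origin: centre of its underside.
- mill: Dark wooden pepper mill, 54 mm wide and 140 mm high; to be left alone. Origin: centre of its underside.
Not all that is in view belongs to the job. Of the things like the lid, leave any that is blue; of the rest the smaller one is meant.

How it is judged:
By the outcome, as a careful person would: the job done as asked, in the order asked, and still so for the second after the job is handed in, while the arm keeps its last pose, push and grip.
It also fails if it takes over 58 s, if anything falls off the work surface, if the arm or the gripper's body presses on something with over 40 N, if the wrist force passes 120 N, or if a joint passes its speed limit or range.

## Working session

There is one attempt and no reset: what is moved stays moved. The work goes in short steps, Python scripts to look and compute and a shell command to move; the robot and the scene stay as the last step left them, time stands still between calls to the robot, and variables do not carry over. Pictures are saved under pics/ and viewed, at most 10 in all, crops included, and the job is handed in when it is done.

```bash
ls; mkdir -p pics
cat > h.py <<'E'
import numpy as np, cv2
from station import bot
def cam(n):
    m=bot.camera_model(n); f=240/np.tan(np.radians(m["fov_y"]/2))
    if n=="wrist":
        s=bot.get_state(); T=np.eye(4); T[:3,:3]=s["tool_rot"]; T[:3,3]=s["eef_pos"]; T=T@np.array(m["tool_from_camera"])
    else: T=np.array(m["cam_to_world"])
    return f,m["cx"],m["cy"],T
def grab(n,save=None):
    c=cam(n); im,d=bot.get_image(n)
    if save: cv2.imwrite(save,im[:,:,::-1])
    return im,d,c
def cloud(d,c):
    f,cx,cy,T=c; v,u=np.mgrid[:480,:640]
    P=np.stack([(u-cx)/f*d,(v-cy)/f*d,d],-1)
    return P@T[:3,:3].T+T[:3,3]
E
python3 - <<'E'
from h import *
print(bot.camera_model("side"),bot.camera_model("top"),bot.camera_model("wrist"))
for n in ["top","side"]:
    im,d,c=grab(n,f"pics/{n}0.png"); P=cloud(d,c); np.savez(f"{n}0.npz",im=im,P=P,d=d)
    for t in ["lid","jar","rack","brace","jar2"]:
        for r in bot.cut_out(n,t)[:3]:
            m=r["pixels"]&(d>0); print(n,t,round(r["conf"],2),np.round(r["box"]),np.round(np.median(P[m],0),3),np.round(np.percentile(P[m][:,2],95),3))
s=bot.get_state();print(s["eef_pos"],s["tool_rot"],s["clock"])
E
```

```text
pics
{'fov_y': 49.072059203067255, 'cx': 326.38596497096773, 'cy': 235.15506446421733, 'cam_to_world': array([[ 0.81814377, -0.29337302,  0.49454327, -0.02321536],
       [-0.57500316, -0.42262251,  0.70054377, -0.91047725],
       [ 0.00348447, -0.85750947, -0.51445639,  0.70619549],
       [ 0.        ,  0.        ,  0.        ,  1.        ]])} {'fov_y': 44.92043257260939, 'cx': 321.0007039644587, 'cy': 243.85119068145355, 'cam_to_world': array([[ 0.0198924 , -0.99444572,  0.10335377,  0.40671598],
       [-0.99970695, -0.02121032, -0.01166813, -0.08231582],
       [ 0.01379549, -0.10309137, -0.99457622,  1.35235923],
       [ 0.        ,  0.        ,  0.        ,  1.        ]])} {'fov_y': 60.17614926951805, 'cx': 320.337868927234, 'cy': 245.54262868424343, 'tool_from_camera': array([[-3.17504060e-04, -9.66121778e-01, -2.58086437e-01,
         6.44975910e-02],
       [ 9.99999805e-01, -1.67911024e-04, -6.01664711e-04,
         1.48834717e-06],
       [ 5.37945822e-04, -2.58086578e-01,  9.66121643e-01,
        -1.20931150e-01],
       [ 0.00000000e+00,  0.00000000e+00,  0.00000000e+
[... 961 characters left out ...]
22
side jar 0.94 [271. 214. 296. 244.] [0.528 0.049 0.064] 0.094
side jar 0.82 [247. 178. 277. 219.] [0.541 0.176 0.092] 0.124
side jar 0.19 [270. 193. 294. 213.] [0.536 0.062 0.122] 0.125
side rack 0.57 [243. 210. 314. 264.] [0.517 0.046 0.021] 0.024
side brace 0.81 [301. 250. 377. 305.] [ 0.541 -0.158  0.033] 0.057
side jar2 0.94 [271. 214. 296. 244.] [0.528 0.049 0.064] 0.094
side jar2 0.82 [247. 178. 277. 219.] [0.541 0.176 0.092] 0.124
side jar2 0.19 [270. 193. 294. 213.] [0.536 0.062 0.122] 0.125
[0.22888698 0.60833495 0.25332899] [[-9.35920000e-01  3.52212653e-01  1.13566095e-05]
 [ 3.52212653e-01  9.35920000e-01 -1.98346043e-06]
 [-1.13274778e-05  2.14358127e-06 -1.00000000e+00]] 0.6
```

View images.

View pics/top0.png

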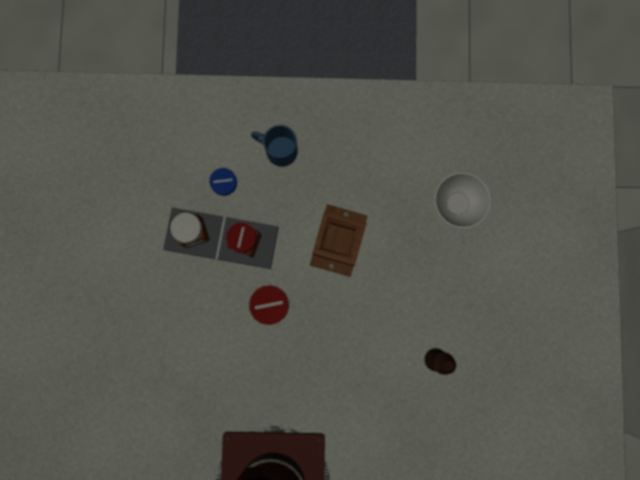

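View pics/side0.png

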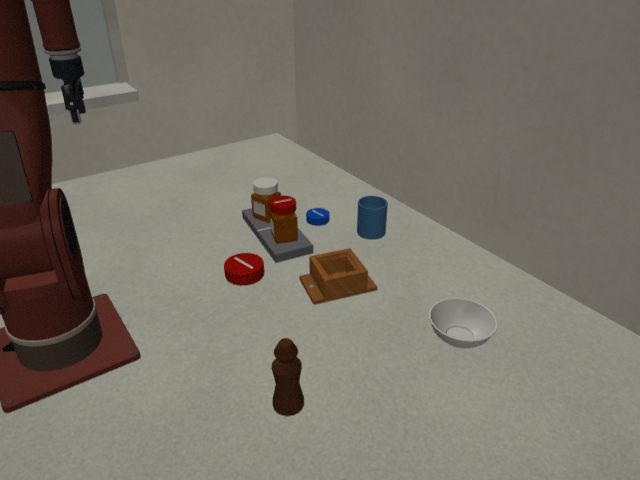

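The top view shows the red-lidded jar at (242,238), the white-lidded jar at (187,228), the large red decoy lid at (269,305), the blue one at (223,181) and the brace at (339,240). The side view shows the same layout. Next I'm moving the wrist camera over the jar.

```bash
python3 -m creep '[{"x":-0.8,"y":-0.66},{"x":-0.8,"y":-0.66},{"x":-0.8,"y":-0.66},{"x":-0.8,"y":-0.66},{"x":-0.8,"y":-0.66}]' 85 && python3 -m creep '[{"x":-0.8,"y":-0.66},{"x":-0.8,"y":-0.66},{"x":-0.8,"y":-0.66},{"x":-0.8,"y":-0.66},{"x":-0.8,"y":-0.66}]' && python3 -m creep '[{"x":-0.8,"y":-0.66},{"x":-0.8,"y":-0.66},{"x":-0.8,"y":-0.66},{"x":-0.8,"y":-0.66},{}]'
```

```text
schema error: expected keys x, y, z, wx, wy, wz
```

All six keys are needed.

```bash
python3 -m creep '[{"x":-0.8,"y":-0.66,"z":0,"wx":0,"wy":0,"wz":0},{"x":-0.8,"y":-0.66,"z":0,"wx":0,"wy":0,"wz":0},{"x":-0.8,"y":-0.66,"z":0,"wx":0,"wy":0,"wz":0},{"x":-0.8,"y":-0.66,"z":0,"wx":0,"wy":0,"wz":0},{"x":-0.8,"y":-0.66,"z":0,"wx":0,"wy":0,"wz":0}]' 85 && python3 -m creep '[{"x":-0.8,"y":-0.66,"z":0,"wx":0,"wy":0,"wz":0},{"x":-0.8,"y":-0.66,"z":0,"wx":0,"wy":0,"wz":0},{"x":-0.8,"y":-0.66,"z":0,"wx":0,"wy":0,"wz":0},{"x":-0.8,"y":-0.66,"z":0,"wx":0,"wy":0,"wz":0},{"x":-0.8,"y":-0.66,"z":0,"wx":0,"wy":0,"wz":0}]'
```

```text
clock: 1.1
eef_pos: [0.3328, 0.4269, 0.2535]
tool_rot: [[-0.936, 0.352, 0.0], [0.352, 0.936, 0.0], [0.0, 0.0, -1.0]]
ft_force: [0.5, -0.7, 0.5]
width: 0.085
grasp_force: 0.0
clock: 1.6
eef_pos: [0.436, 0.247, 0.2536]
tool_rot: [[-0.936, 0.352, 0.0], [0.352, 0.936, 0.001], [-0.0, 0.001, -1.0]]
ft_force: [1.1, 0.7, -0.3]
width: 0.0852
grasp_force: 0.0
```

```bash
python3 -m creep '[{"x":-0.8,"y":-0.66,"z":0,"wx":0,"wy":0,"wz":0},{"x":-0.8,"y":-0.66,"z":0,"wx":0,"wy":0,"wz":0},{"x":-0.8,"y":-0.66,"z":0,"wx":0,"wy":0,"wz":0},{"x":-0.8,"y":-0.66,"z":0,"wx":0,"wy":0,"wz":0},{"x":0,"y":0,"z":0,"wx":0,"wy":0,"wz":0}]'
cat > look.py <<'E'
import sys
from h import *
tag=sys.argv[1]; things=sys.argv[2:]
s=bot.get_state(); print("pose",np.round(s["eef_pos"],4),"yaw x",np.round(np.degrees(np.arctan2(s["tool_rot"][1,0],s["tool_rot"][0,0])),1),"q",np.round(s["joint_positions"],1),s["clock"])
im,d,c=grab("wrist",f"pics/{tag}.png"); P=cloud(d,c); sv=dict(im=im,P=P,d=d,T=c[3],f=c[0],cx=c[1],cy=c[2])
for t in things:
    for i,r in enumerate(bot.cut_out("wrist",t)[:2]):
        m=r["pixels"]&(d>0); sv[f"{t}{i}"]=r["pixels"]; print(t,round(r["conf"],2),np.round(r["box"]),np.round(np.median(P[m],0),4),"z95",np.round(np.percentile(P[m][:,2],95),4))
np.savez(f"{tag}.npz",**sv)
E
python3 look.py w1 lid jar rack brace
```

```text
clock: 2.1
eef_pos: [0.5202, 0.0985, 0.2538]
tool_rot: [[-0.933, 0.36, 0.002], [0.36, 0.933, -0.002], [-0.002, -0.001, -1.0]]
ft_force: [0.2, 0.1, -0.1]
width: 0.0847
grasp_force: 0.0
pose [0.5202 0.0985 0.2538] yaw x 158.9 q [-41.2   4.6  27.3 101.9  -2.1  73.9  55.5] 2.1
lid 0.93 [384. 320. 451. 388.] [0.6793 0.1328 0.022 ] z95 0.0234
lid 0.62 [248. 234. 347. 335.] [0.5406 0.0758 0.1261] z95 0.1272
jar 0.88 [398. 172. 536. 300.] [0.5518 0.1893 0.125 ] z95 0.1263
jar 0.74 [260. 214. 339. 255.] [0.5171 0.0856 0.0796] z95 0.0945
rack 0.69 [223. 141. 518. 313.] [0.5297 0.1345 0.0242] z95 0.0255
rack 0.44 [300. 420. 339. 433.] [0.7303 0.0153 0.0075] z95 0.3052
brace 0.83 [  0. 247. 162. 388.] [ 0.5228 -0.1421  0.0322] z95 0.0589
```

View pics/w1.png

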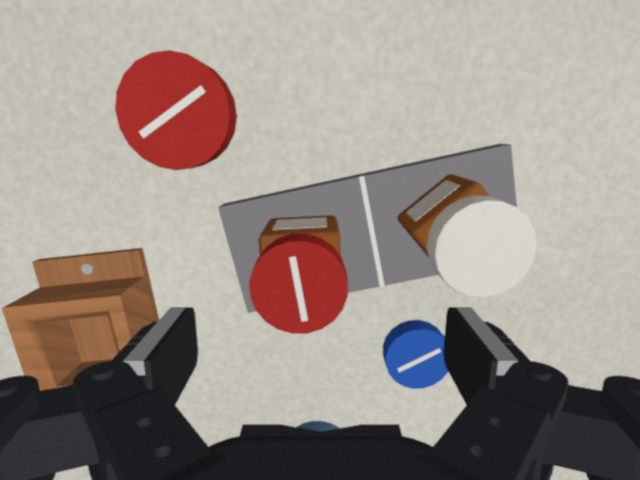

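The wrist view shows the red lid at (298,285), the jar's front face below it at about (300,235), the white lid at (486,246), the blue lid at (416,355), and part of the brace at the left. Now I'll fit these.

```bash
cat > fit.py <<'E'
import sys
from h import *
def fitlid(Z,box,zlo=0.115,zhi=0.14):
    im,P,d=Z["im"].astype(int),Z["P"],Z["d"]
    hsv=cv2.cvtColor(Z["im"],cv2.COLOR_RGB2HSV)
    x0,x1,y0,y1=box
    reg=(d>0)&(P[...,0]>x0)&(P[...,0]<x1)&(P[...,1]>y0)&(P[...,1]<y1)
    top=reg&(P[...,2]>zlo)&(P[...,2]<zhi)
    pts=P[top]; z=np.median(pts[:,2]); q=pts[abs(pts[:,2]-z)<0.004][:,:2].astype(np.float32)
    (cx,cy),r=cv2.minEnclosingCircle(q); e=cv2.fitEllipse(cv2.convexHull(q)) 
    w=top&(hsv[...,1]<90)&(hsv[...,2]>110); b=P[w][:,:2]; b=b[np.hypot(*(b-[cx,cy]).T)<0.024]
    u,s,v=np.linalg.svd(b-b.mean(0)); 
    print("lid circ",round(cx,4),round(cy,4),round(r,4),"ell",np.round(e[0],4),np.round(e[1],4),"z",round(float(z),4),"bar c",np.round(b.mean(0),4),"bar yaw mod180",np.round(np.degrees(np.arctan2(v[0,1],v[0,0]))%180,1),len(b))
if __name__=="__main__":
    for t in ["w1","top0","side0"]:
        Z=np.load(t+".npz"); print(t); fitlid(Z,(0.48,0.62,0.01,0.125))
        P,d=Z["P"],Z["d"]
        m=(d>0)&(P[...,0]>.48)&(P[...,0]<.6)&(P[...,1]>.02)&(P[...,1]<.12)&(P[...,2]>.035)&(P[...,2]<.078)
        q=P[m][:,:2].astype(np.float32); print(" body",len(q),q.mean(0) if len(q) else 0)
        if len(q)>30:
            u,s,v=np.linalg.svd(q-q.mean(0),full_matrices=False); print("  dir",np.degrees(np.arctan2(v[0,1],v[0,0]))%180,s, "extent",q.min(0),q.max(0))
        m=(d>0)&(P[...,0]>.45)&(P[...,0]<.65)&(P[...,1]>-.25)&(P[...,1]<-.05)&(P[...,2]>.053)&(P[...,2]<.064)
        q=P[m][:,:2].astype(np.float32)
        if len(q)>30: r=cv2.minAreaRect(q); print(" brace top rect",np.round(r[0],4),np.round(r[1],4),round(r[2],2),"z",np.median(P[m][:,2]))
        m=(d>0)&(P[...,0]>.42)&(P[...,0]<.68)&(P[...,1]>-.0)&(P[...,1]<.28)&(P[...,2]>.018)&(P[...,2]<.03)
        print(" rack rect",cv2.minAreaRect(P[m][:,:2].astype(np.float32)))
E
python3 fit.py
```

```text
w1
lid circ 0.5437 0.0744 0.0322 ell [0.5436 0.0742] [0.0635 0.0638] z 0.1261 bar c [0.5432 0.0742] bar yaw mod180 168.3 511
 body 790 [0.51640606 0.08423594]
  dir 71.36446 [0.45414773 0.01461597] extent [0.50816536 0.05641786] [0.5292917  0.10947667]
 brace top rect [ 0.5451 -0.136 ] [0.1021 0.0815] 75.23 z 0.05801854439927184
 rack rect ((0.5582990646362305, 0.09820260852575302), (0.2977076768875122, 0.21199065446853638), 63.23924255371094)
top0
lid circ 0.5464 0.0732 0.0323 ell [0.5462 0.0734] [0.0628 0.0638] z 0.126 bar c [nan nan] bar yaw mod180 0.0 0
 body 76 [0.53405386 0.0511226 ]
  dir 141.11057 [0.1702635  0.08356996] extent [0.51092833 0.03767725] [0.56337875 0.1045542 ]
 brace top rect [ 0.5574 -0.1391] [0.0999 0.1011] 75.3 z 0.057651853020530774
 rack rect ((0.5629451870918274, 0.10517901927232742), (0.3077538013458252, 0.20667527616024017), 63.54677200317383)
side0
lid circ 0.5417 0.0729 0.0344 ell [0.541  0.0728] [0.0622 0.0689] z 0.1233 bar c [0.5422 0.0758] bar yaw mod180 168.5 22
 body 418 [0.5294194  0.05142589]
  dir 141.2169 [0.39594302 0.1871559 ] extent [0.5045586  0.03506393] [0.560811   0.10533347]
 brace top rect [ 0.5521 -0.14  ] [0.1055 0.1021] 75.72 z 0.055705457526058044
 rack rect ((0.558317244052887, 0.09691688418388367), (0.28331804275512695, 0.20948930084705353), 64.6712875366211)fit.py:12: RuntimeWarning: Mean of empty slice.
  u,s,v=np.linalg.svd(b-b.mean(0));
  ret = um.true_divide(
fit.py:13: RuntimeWarning: Mean of empty slice.
  print("lid circ",round(cx,4),round(cy,4),round(r,4),"ell",np.round(e[0],4),np.round(e[1],4),"z",round(float(z),4),"bar c",np.round(b.mean(0),4),"bar yaw mod180",np.round(np.degrees(np.arctan2(v[0,1],v[0,0]))%180,1),len(b))
```

```bash
python3 - <<'E'
from h import *
Z=np.load("w1.npz"); m=bot.camera_model("wrist"); d=Z["d"]
T=np.array(m["tool_from_camera"]); Ti=np.linalg.inv(Z["T"]); Pt=Z["P"]@Ti[:3,:3].T+Ti[:3,3]; Pt=Pt@T[:3,:3].T+T[:3,3]
k=(d>0)&(Pt[...,2]<0.06)&(abs(Pt[...,1])<.075)
for s in (-1,1):
    q=Pt[k&(np.sign(Pt[...,1])==s)]; i=np.argsort(-q[:,2])[:200]; print(np.round(np.percentile(q[:,2],[90,99,99.9]),4), np.round(q[i].mean(0),4),np.round(abs(q[i][:,1]).min(),4))
E
python3 -m creep '[{"x":-0.64,"y":-0.61,"z":-0.37,"wx":0,"wy":0,"wz":0},{"x":-0.64,"y":-0.61,"z":-0.37,"wx":0,"wy":0,"wz":0},{"x":-0.64,"y":-0.61,"z":-0.37,"wx":0,"wy":0,"wz":0},{"x":-0.64,"y":-0.61,"z":-0.37,"wx":0,"wy":0,"wz":0},{"x":0,"y":0,"z":0,"wx":0,"wy":0,"wz":0}]'
python3 look.py w2 lid brace jar
sed -i 's/\["w1","top0","side0"\]/sys.argv[1:]/' fit.py; python3 fit.py w2
```

```text
[-0.0175  0.0036  0.008 ] [-0.0004 -0.0426  0.0066] 0.042
[-0.0173  0.0036  0.0079] [-0.0006  0.0425  0.0066] 0.0421
clock: 2.85
eef_pos: [0.581, -0.0268, 0.3146]
tool_rot: [[-0.934, 0.356, 0.004], [0.356, 0.934, -0.002], [-0.004, -0.0, -1.0]]
ft_force: [-0.0, -0.8, -0.5]
width: 0.0849
grasp_force: 0.0
pose [ 0.581  -0.0268  0.3146] yaw x 159.1 q [-31.2  10.1  34.2  90.   -5.6  81.4  72.5] 2.85
lid 0.96 [468. 206. 536. 267.] [0.6824 0.1318 0.0221] z95 0.0235
lid 0.71 [246.   0. 346.  55.] [0.425  0.0091 0.0315] z95 0.033
brace 0.88 [136. 135. 272. 284.] [ 0.5479 -0.1392  0.0412] z95 0.0591
jar 0.95 [494.  38. 638. 146.] [0.5587 0.1786 0.1244] z95 0.1264
jar 0.56 [377.  89. 405. 162.] [0.5348 0.0472 0.0813] z95 0.0948
w2
lid circ 0.5436 0.0741 0.0321 ell [0.5437 0.074 ] [0.0632 0.0636] z 0.1261 bar c [0.5434 0.0741] bar yaw mod180 168.5 469
 body 447 [0.53417784 0.04682713]
  dir 161.73024 [0.33238167 0.00459427] extent [0.50867987 0.03872271] [0.5612764  0.05642195]
 brace top rect [ 0.555  -0.1385] [0.1009 0.1006] 75.29 z 0.058052116869778514
 rack rect ((0.5647066831588745, 0.10605906695127487), (0.3070344030857086, 0.20995335280895233), 64.67794799804688)
```

Both wrist views agree: lid at (0.5437, 0.0741, 0.126), jar faces at 161.6°, brace at (0.555, -0.1385) with yaw 75.3° (mod 90). Next is the move above the lid.

```bash
python3 -m creep '[{"x":0.44,"y":0.51,"z":0.7,"wx":0,"wy":0,"wz":0},{"x":0.44,"y":0.51,"z":0.7,"wx":0,"wy":0,"wz":0},{"x":0.44,"y":0.51,"z":0.7,"wx":0,"wy":0,"wz":0},{"x":0.44,"y":0.51,"z":0.7,"wx":0,"wy":0,"wz":0},{"x":0,"y":0,"z":0,"wx":0,"wy":0,"wz":0}]'
python3 look.py w3; python3 fit.py w3
python3 - <<'E'
from h import *
s=bot.get_state(); R=np.array(s["tool_rot"]); print(np.round(R,4), R.T@(np.array([.5437,.0741,.117])-s["eef_pos"])/.04)
E
```

```text
clock: 3.55
eef_pos: [0.5381, 0.0842, 0.1963]
tool_rot: [[-0.939, 0.344, -0.007], [0.344, 0.939, -0.0], [0.007, -0.003, -1.0]]
ft_force: [-1.1, -0.2, 0.8]
width: 0.0847
grasp_force: 0.0
pose [0.5381 0.0842 0.1963] yaw x 159.9 q [-39.2   9.7  28.7 104.   -5.1  68.   61. ] 3.55
w3
lid circ 0.5437 0.0741 0.0322 ell [0.5437 0.0742] [0.0634 0.0637] z 0.1261 bar c [0.5432 0.0742] bar yaw mod180 168.4 834
 body 936 [0.51624775 0.0837555 ]
  dir 71.66277 [0.47780576 0.0104919 ] extent [0.50841206 0.05637117] [0.5276692  0.10936275]
 brace top rect [ 0.5374 -0.1157] [0.067  0.0561] 75.07 z 0.05812309501034449
 rack rect ((0.5583797693252563, 0.09807179123163223), (0.2887723445892334, 0.21260537207126617), 63.286277770996094)
[[-9.381e-01  3.462e-01 -4.300e-03]
 [ 3.462e-01  9.381e-01 -3.000e-04]
 [ 3.900e-03 -1.800e-03 -1.000e+00]] [-0.16582217 -0.1454649   2.03391918]
```

```bash
python3 -m creep '[{"x":0,"y":0,"z":0.2,"wx":0,"wy":0,"wz":0},{"x":0,"y":0,"z":0.2,"wx":0,"wy":0,"wz":0},{"x":0,"y":0,"z":0,"wx":0,"wy":0,"wz":0},{"x":0,"y":0,"z":0,"wx":0,"wy":0,"wz":0},{"x":0,"y":0,"z":0,"wx":0,"wy":0,"wz":0}]'
python3 - <<'E'
from h import *
s=bot.get_state(); R=np.array(s["tool_rot"]); print(np.round(R,4), R.T@(np.array([.5437,.0741,.117])-s["eef_pos"])/.04, s["joint_vel"])
E
```

```text
clock: 4.1
eef_pos: [0.5427, 0.0781, 0.1849]
tool_rot: [[-0.936, 0.353, 0.001], [0.353, 0.936, 0.0], [-0.0, 0.0, -1.0]]
ft_force: [0.8, -0.2, -0.2]
width: 0.0848
grasp_force: 0.0
[[-9.357e-01  3.528e-01  6.000e-04]
 [ 3.528e-01  9.357e-01  1.000e-04]
 [-5.000e-04  3.000e-04 -1.000e+00]] [-0.05845669 -0.08490226  1.69732366] [-0.12689606 -0.18094241 -0.07402839  0.00416342  0.06521306 -0.11490639
  0.02775637]
```

```bash
python3 -m creep '[{"x":-0.06,"y":-0.08,"z":0.2,"wx":0,"wy":0,"wz":0},{"x":0,"y":0,"z":0.4,"wx":0,"wy":0,"wz":0},{"x":0,"y":0,"z":0.4,"wx":0,"wy":0,"wz":0},{"x":0,"y":0,"z":0.4,"wx":0,"wy":0,"wz":0},{"x":0,"y":0,"z":0.1,"wx":0,"wy":0,"wz":0}]'; python3 -m creep '[{"x":0,"y":0,"z":0.1,"wx":0,"wy":0,"wz":0},{"x":0,"y":0,"z":0.1,"wx":0,"wy":0,"wz":0},{"x":0,"y":0,"z":0,"wx":0,"wy":0,"wz":0},{"x":0,"y":0,"z":0,"wx":0,"wy":0,"wz":0},{"x":0,"y":0,"z":0,"wx":0,"wy":0,"wz":0}]'
python3 - <<'E'
from h import *
s=bot.get_state(); R=np.array(s["tool_rot"]); print(R.T@(np.array([.5437,.0741,.117])-s["eef_pos"])*1000)
E
```

```text
clock: 4.6
eef_pos: [0.5425, 0.074, 0.1226]
tool_rot: [[-0.936, 0.352, -0.003], [0.352, 0.936, -0.001], [0.002, -0.002, -1.0]]
ft_force: [0.4, 0.6, -0.3]
width: 0.0853
grasp_force: 0.0
clock: 5.1
eef_pos: [0.5437, 0.0747, 0.117]
tool_rot: [[-0.936, 0.352, 0.001], [0.352, 0.936, 0.0], [-0.001, 0.0, -1.0]]
ft_force: [0.4, -0.7, 0.1]
width: 0.0851
grasp_force: 0.0
[-0.181587   -0.53009977 -0.0336332 ]
```

```bash
for i in 1 2; do python3 -m creep '[{"x":0,"y":0,"z":0,"wx":0,"wy":0,"wz":0},{"x":0,"y":0,"z":0,"wx":0,"wy":0,"wz":0},{"x":0,"y":0,"z":0,"wx":0,"wy":0,"wz":0},{"x":0,"y":0,"z":0,"wx":0,"wy":0,"wz":0},{"x":0,"y":0,"z":0,"wx":0,"wy":0,"wz":0}]' 40 100; done
python3 look.py w4
python3 - <<'E'
from h import *
Z=np.load("w4.npz"); m=bot.camera_model("wrist"); d=Z["d"]
T=np.array(m["tool_from_camera"]); Ti=np.linalg.inv(Z["T"]); Pt=Z["P"]@Ti[:3,:3].T+Ti[:3,3]; Pt=Pt@T[:3,:3].T+T[:3,3]
k=(d>0)&(abs(abs(Pt[...,1])-.036)<.01)&(abs(Pt[...,0])<.014)&(Pt[...,2]>-.02)
print(np.round(np.percentile(Pt[k][:,2],[50,95,99,100]),4))
E
```

```text
clock: 5.6
eef_pos: [0.5438, 0.0744, 0.1175]
tool_rot: [[-0.936, 0.352, 0.001], [0.352, 0.936, 0.0], [-0.0, 0.001, -1.0]]
ft_force: [-2.9, -1.2, 8.7]
width: 0.0615
grasp_force: 106.1
clock: 6.1
eef_pos: [0.5438, 0.0745, 0.1175]
tool_rot: [[-0.936, 0.352, 0.001], [0.352, 0.936, 0.0], [-0.0, 0.001, -1.0]]
ft_force: [-3.3, -0.8, 8.8]
width: 0.0619
grasp_force: 106.1
pose [0.5438 0.0745 0.1175] yaw x 159.4 q [-37.2  14.9  28.5 108.5  -8.3  58.6  64.2] 6.1
[-0.0084  0.0932  0.094   0.0956]
```

```bash
python3 -m creep '[{"x":0,"y":0,"z":-0.1,"wx":0,"wy":0,"wz":0},{"x":0,"y":0,"z":-0.1,"wx":0,"wy":0,"wz":0},{"x":0,"y":0,"z":-0.1,"wx":0,"wy":0,"wz":0},{"x":0,"y":0,"z":-0.1,"wx":0,"wy":0,"wz":0},{"x":0,"y":0,"z":-0.1,"wx":0,"wy":0,"wz":0}]';python3 -m creep '[{"x":0,"y":0,"z":-0.2,"wx":0,"wy":0,"wz":0},{"x":0,"y":0,"z":-0.3,"wx":0,"wy":0,"wz":0},{"x":0,"y":0,"z":-0.4,"wx":0,"wy":0,"wz":0},{"x":0,"y":0,"z":-0.4,"wx":0,"wy":0,"wz":0},{"x":0,"y":0,"z":-0.2,"wx":0,"wy":0,"wz":0}]';python3 -m creep '[{"x":0,"y":0,"z":0,"wx":0,"wy":0,"wz":-0.03},{"x":0,"y":0,"z":0,"wx":0,"wy":0,"wz":-0.03},{"x":0,"y":0,"z":0,"wx":0,"wy":0,"wz":0},{"x":0,"y":0,"z":0,"wx":0,"wy":0,"wz":0},{"x":0,"y":0,"z":0,"wx":0,"wy":0,"wz":0}]'
python3 look.py w5 jar
python3 - <<'E'
from h import *
im,d,c=grab("side","pics/side5.png"); P=cloud(d,c); np.savez("side5.npz",im=im,P=P,d=d)
s=bot.get_state(); x,y,z=s["eef_pos"]
print(s["ft_force"],s["moment"],s["tool_rot"])
for lo,hi in((-.045,-.035),(-.07,-.05),(-.088,-.072)):
  for r in (0,):
    m=(d>0)&(np.hypot(P[...,0]-x,P[...,1]-y)<.06)&(P[...,2]>z+lo)&(P[...,2]<z+hi); q=P[m]; print(len(q),np.round(q.min(0),4),np.round(q.max(0),4))
    if len(q)>9: r=cv2.minAreaRect(q[:,:2].astype(np.float32));print(r)
R=np.array(s["tool_rot"]); print((R.T@(np.array([.555,-.1385,.2])-s["eef_pos"]))/.04)
E
```

```text
clock: 6.65
eef_pos: [0.5434, 0.0746, 0.1369]
tool_rot: [[-0.936, 0.352, -0.0], [0.352, 0.936, -0.0], [0.0, -0.0, -1.0]]
ft_force: [-0.3, -0.9, -5.3]
width: 0.0614
grasp_force: 112.4
clock: 7.15
eef_pos: [0.5442, 0.0746, 0.1988]
tool_rot: [[-0.936, 0.352, 0.002], [0.352, 0.936, 0.001], [-0.002, 0.002, -1.0]]
ft_force: [0.6, -0.3, -6.1]
width: 0.0614
grasp_force: 112.5
clock: 7.65
eef_pos: [0.5432, 0.0745, 0.196]
tool_rot: [[-0.955, 0.296, -0.001], [0.296, 0.955, -0.0], [0.001, -0.001, -1.0]]
ft_force: [0.4, 0.2, -4.9]
width: 0.0618
grasp_force: 112.5
pose [0.5432 0.0745 0.196 ] yaw x 162.8 q [-38.3   9.9  29.  103.8  -5.2  67.7  65.1] 7.65
jar 0.78 [436. 150. 637. 302.] [0.5533 0.186  0.1249] z95 0.1263
jar 0.62 [242. 206. 396. 278.] [0.516  0.082  0.1613] z95 0.1727
[-0.24865626 -0.42016446 -5.71557048] [-0.00947115 -0.02518054 -0.02566471] [[-9.55352488e-01  2.95468291e-01 -3.36319121e-04]
 [ 2.95468371e-01  9.55352498e-01 -2.17190737e-04]
 [ 2.57130337e-04 -3.06865374e-04 -9.99999920e-01]]
114 [0.5063 0.0361 0.1513] [0.5597 0.1007 0.1611]
((0.5237147212028503, 0.05934032425284386), (0.03779124841094017, 0.07426396012306213), 34.074275970458984)
212 [0.5055 0.0375 0.1265] [0.56   0.1042 0.1461]
((0.5241057872772217, 0.06112503260374069), (0.040696825832128525, 0.0766560286283493), 34.49934005737305)
166 [0.5055 0.0369 0.1084] [0.563  0.1042 0.1242]
((0.5244314670562744, 0.060992948710918427), (0.041298218071460724, 0.07666599005460739), 35.739925384521484)
[-1.85106837 -5.00324343 -0.09125672]
```

View pics/w5.png

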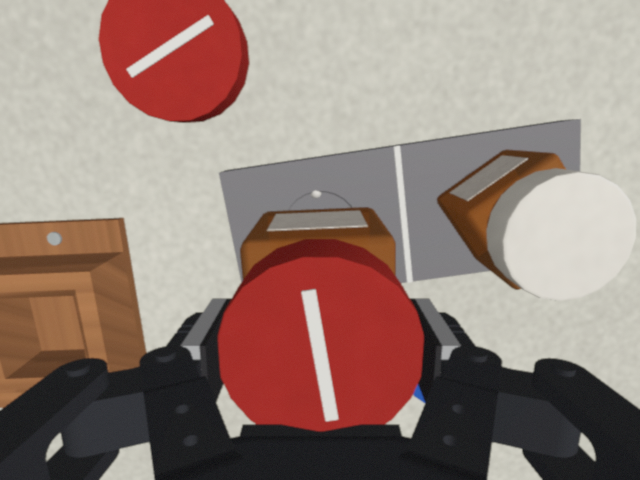

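The jar is lifted: the lid is between the pads at (320,345) and the jar's front face shows at (320,235). Next I'm checking its yaw and tilt in the hand.

```bash
cat > held.py <<'E'
import sys
from h import *
Z=np.load(sys.argv[1]+".npz"); P,d=Z["P"],Z["d"]; s=bot.get_state(); x,y,z=s["eef_pos"]
near=(d>0)&(np.hypot(P[...,0]-x,P[...,1]-y)<.05)
t=P[near&(abs(P[...,2]-z-.008)<.012)]; hs=cv2.cvtColor(Z["im"],cv2.COLOR_RGB2HSV)
red=near&(hs[...,1]>150)&((hs[...,0]<5)|(hs[...,0]>174)); q=P[red]; zt=np.median(q[:,2]); q=q[abs(q[:,2]-zt)<.004]
c,r=cv2.minEnclosingCircle(q[:,:2].astype(np.float32)); A=np.c_[q[:,:2]-c,np.ones(len(q))]; pl=np.linalg.lstsq(A,q[:,2],rcond=None)[0]
print("lid c",np.round(c,4),round(r,4),"z",round(float(zt),4),"tilt",np.round(pl[:2],4))
f=P[near&(P[...,2]<zt-.045)&(P[...,2]>zt-.085)]; A=f-f.mean(0); u,S,v=np.linalg.svd(A,full_matrices=False); n=v[2]
print("face",len(f),"normal",np.round(n,4),"yaw mod90",round(float(np.degrees(np.arctan2(n[1],n[0]))%90),2),"rms",S[2]/len(f)**.5)
E
python3 held.py w5
```

```text
lid c [0.5438 0.0743] 0.0326 z 0.2043 tilt [ 0.0028 -0.0025]
face 2300 normal [-0.9669  0.255   0.0045] yaw mod90 75.22 rms 0.00032804204573618113
```

```bash
python3 -m creep '[{"x":-0.2,"y":-0.5,"z":0,"wx":0,"wy":0,"wz":0},{"x":-0.3,"y":-0.8,"z":0,"wx":0,"wy":0,"wz":0},{"x":-0.3,"y":-0.8,"z":0,"wx":0,"wy":0,"wz":0},{"x":-0.3,"y":-0.8,"z":0,"wx":0,"wy":0,"wz":0},{"x":-0.3,"y":-0.8,"z":0,"wx":0,"wy":0,"wz":0}]';python3 -m creep '[{"x":-0.3,"y":-0.8,"z":0,"wx":0,"wy":0,"wz":0},{"x":-0.15,"y":-0.5,"z":0,"wx":0,"wy":0,"wz":0},{"x":0,"y":0,"z":0,"wx":0,"wy":0,"wz":0},{"x":0,"y":0,"z":0,"wx":0,"wy":0,"wz":0},{"x":0,"y":0,"z":0,"wx":0,"wy":0,"wz":0}]'
python3 -m creep '[{"x":0,"y":0,"z":0,"wx":0,"wy":0,"wz":0},{"x":0,"y":0,"z":0,"wx":0,"wy":0,"wz":0},{"x":0,"y":0,"z":0,"wx":0,"wy":0,"wz":0},{"x":0,"y":0,"z":0,"wx":0,"wy":0,"wz":0},{"x":0,"y":0,"z":0,"wx":0,"wy":0,"wz":0}]'
python3 look.py w6; python3 held.py w6
python3 - <<'E'
from h import *
Z=np.load("w6.npz");P=Z["P"];d=Z["d"]
m=(d>0)&(P[...,0]>.45)&(P[...,0]<.65)&(P[...,1]>-.25)&(P[...,1]<-.05)&(P[...,2]>.053)&(P[...,2]<.064)
r=cv2.minAreaRect(P[m][:,:2].astype(np.float32)); print(r)
s=bot.get_state(); R=np.array(s["tool_rot"]); print(R); print((R.T@(np.array([.555,-.1385,.2])-s["eef_pos"]))/.04)
E
```

```text
clock: 8.3
eef_pos: [0.5532, -0.0846, 0.1966]
tool_rot: [[-0.955, 0.295, 0.0], [0.295, 0.955, 0.0], [-0.0, 0.0, -1.0]]
ft_force: [0.2, 0.7, -6.1]
width: 0.0616
grasp_force: 112.3
clock: 8.8
eef_pos: [0.5552, -0.1371, 0.1964]
tool_rot: [[-0.956, 0.294, -0.0], [0.294, 0.956, 0.001], [0.0, 0.0, -1.0]]
ft_force: [-1.0, -0.1, -5.3]
width: 0.0616
grasp_force: 112.4
clock: 9.3
eef_pos: [0.5551, -0.1382, 0.1966]
tool_rot: [[-0.955, 0.295, 0.0], [0.295, 0.955, -0.0], [-0.0, -0.0, -1.0]]
ft_force: [-0.3, 0.8, -6.7]
width: 0.0616
grasp_force: 112.4
pose [ 0.5551 -0.1382  0.1966] yaw x 162.8 q [-22.   13.7  36.8 100.9  -8.8  68.3  90.1] 9.3
lid c [ 0.5557 -0.1385] 0.0326 z 0.2049 tilt [ 0.004  -0.0016]
face 2303 normal [-0.9669  0.255   0.0039] yaw mod90 75.23 rms 0.0003258728852691577
((0.5443928241729736, -0.13567596673965454), (0.10034562647342682, 0.07845447957515717), 75.26631164550781)
[[-9.55411401e-01  2.95277924e-01 -5.12896274e-05]
 [ 2.95277926e-01  9.55411401e-01 -2.44390410e-05]
 [ 4.17863854e-05 -3.84940332e-05 -9.99999998e-01]]
[ 0.00016964 -0.00613538 -0.0869097 ]
```

View pics/w6.png

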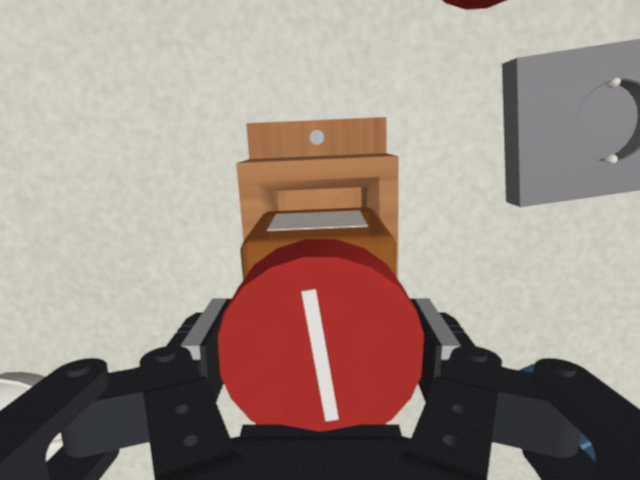

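The held jar at (320,235) sits over the pocket at (320,200) and is aligned with it. Counter-clockwise raises joint 7, now at 90°, so I'll turn the jar 90° clockwise first to leave room for unscrewing.

```bash
python3 -m creep '[{"x":0,"y":0,"z":0,"wx":0,"wy":0,"wz":0.07},{"x":0,"y":0,"z":0,"wx":0,"wy":0,"wz":0.12},{"x":0,"y":0,"z":0,"wx":0,"wy":0,"wz":0.14},{"x":0,"y":0,"z":0,"wx":0,"wy":0,"wz":0.14},{"x":0,"y":0,"z":0,"wx":0,"wy":0,"wz":0.14}]';python3 -m creep '[{"x":0,"y":0,"z":0,"wx":0,"wy":0,"wz":0.14},{"x":0,"y":0,"z":0,"wx":0,"wy":0,"wz":0.14},{"x":0,"y":0,"z":0,"wx":0,"wy":0,"wz":0.14},{"x":0,"y":0,"z":0,"wx":0,"wy":0,"wz":0.14},{"x":0,"y":0,"z":0,"wx":0,"wy":0,"wz":0.14}]'
python3 -m creep '[{"x":0,"y":0,"z":0,"wx":0,"wy":0,"wz":0.14},{"x":0,"y":0,"z":0,"wx":0,"wy":0,"wz":0.12},{"x":0,"y":0,"z":0,"wx":0,"wy":0,"wz":0},{"x":0,"y":0,"z":0,"wx":0,"wy":0,"wz":0},{"x":0,"y":0,"z":0,"wx":0,"wy":0,"wz":0}]'
python3 -m creep '[{"x":0,"y":0,"z":0,"wx":0,"wy":0,"wz":0},{"x":0,"y":0,"z":0,"wx":0,"wy":0,"wz":0},{"x":0,"y":0,"z":0,"wx":0,"wy":0,"wz":0},{"x":0,"y":0,"z":0,"wx":0,"wy":0,"wz":0},{"x":0,"y":0,"z":0,"wx":0,"wy":0,"wz":0}]'
python3 look.py w7; python3 held.py w7
python3 - <<'E'
from h import *
Z=np.load("w7.npz");P=Z["P"];d=Z["d"]
m=(d>0)&(P[...,0]>.45)&(P[...,0]<.65)&(P[...,1]>-.25)&(P[...,1]<-.05)&(P[...,2]>.053)&(P[...,2]<.064)
r=cv2.minAreaRect(P[m][:,:2].astype(np.float32)); print(r)
s=bot.get_state(); R=np.array(s["tool_rot"]); print(R); print((R.T@(np.array([.555,-.1385,.2])-s["eef_pos"]))/.04)
E
```

```text
clock: 9.85
eef_pos: [0.5551, -0.1384, 0.1966]
tool_rot: [[-0.609, 0.793, 0.0], [0.793, 0.609, 0.0], [-0.0, 0.0, -1.0]]
ft_force: [-0.9, -0.1, -5.5]
width: 0.062
grasp_force: 112.4
clock: 10.35
eef_pos: [0.5551, -0.1383, 0.1966]
tool_rot: [[0.045, 0.999, 0.0], [0.999, -0.045, 0.0], [0.0, 0.0, -1.0]]
ft_force: [0.0, 0.3, -5.7]
width: 0.0614
grasp_force: 112.4
clock: 10.85
eef_pos: [0.5551, -0.1383, 0.1966]
tool_rot: [[0.292, 0.956, 0.0], [0.956, -0.292, 0.0], [0.0, 0.0, -1.0]]
ft_force: [-0.0, 0.3, -6.4]
width: 0.0619
grasp_force: 112.4
clock: 11.35
eef_pos: [0.5551, -0.1384, 0.1965]
tool_rot: [[0.294, 0.956, 0.0], [0.956, -0.294, -0.0], [-0.0, 0.0, -1.0]]
ft_force: [0.4, 0.5, -5.6]
width: 0.0617
grasp_force: 112.4
pose [ 0.5551 -0.1384  0.1965] yaw x 72.9 q [-33.3  16.4  51.2 101.3 -13.6  68.8   4.6] 11.35
lid c [ 0.5558 -0.1388] 0.0328 z 0.2048 tilt [-0.0025 -0.0044]
face 2287 normal [0.254  0.9672 0.0029] yaw mod90 75.29 rms 0.0003238942932289456
((0.5578304529190063, -0.1269858330488205), (0.07716880738735199, 0.10044177621603012), 74.798095703125)
[[ 2.94503772e-01  9.55650316e-01  3.29451231e-05]
 [ 9.55650316e-01 -2.94503771e-01 -4.26790149e-05]
 [-3.10837511e-05  4.40531482e-05 -9.99999999e-01]]
[-0.0036361 -0.0013857 -0.0863013]
```

```bash
python3 -m creep '[{"x":0,"y":0,"z":0.2,"wx":0,"wy":0,"wz":0},{"x":0,"y":0,"z":0.3,"wx":0,"wy":0,"wz":0},{"x":0,"y":0,"z":0.2,"wx":0,"wy":0,"wz":0},{"x":0,"y":0,"z":0.2,"wx":0,"wy":0,"wz":0},{"x":0,"y":0,"z":0.1,"wx":0,"wy":0,"wz":0}]';python3 -m creep '[{"x":0,"y":0,"z":0.1,"wx":0,"wy":0,"wz":0},{"x":0,"y":0,"z":0.1,"wx":0,"wy":0,"wz":0},{"x":0,"y":0,"z":0.1,"wx":0,"wy":0,"wz":0},{"x":0,"y":0,"z":0.1,"wx":0,"wy":0,"wz":0},{"x":0,"y":0,"z":0.1,"wx":0,"wy":0,"wz":0}]'
```

```text
clock: 11.9
eef_pos: [0.5546, -0.1382, 0.1553]
tool_rot: [[0.295, 0.956, -0.001], [0.956, -0.295, -0.0], [-0.001, -0.001, -1.0]]
ft_force: [-0.4, -0.4, -6.0]
width: 0.0613
grasp_force: 112.4
clock: 12.4
eef_pos: [0.5551, -0.1383, 0.1363]
tool_rot: [[0.295, 0.956, 0.0], [0.956, -0.295, 0.0], [0.0, 0.0, -1.0]]
ft_force: [0.3, 0.5, -5.6]
width: 0.0618
grasp_force: 112.4
```

```bash
python3 -m creep '[{"x":0,"y":0,"z":0.1,"wx":0,"wy":0,"wz":0},{"x":0,"y":0,"z":0.1,"wx":0,"wy":0,"wz":0},{"x":0,"y":0,"z":0.1,"wx":0,"wy":0,"wz":0},{"x":0,"y":0,"z":0.07,"wx":0,"wy":0,"wz":0},{"x":0,"y":0,"z":0.05,"wx":0,"wy":0,"wz":0}]';python3 -m creep '[{"x":0,"y":0,"z":0.05,"wx":0,"wy":0,"wz":0},{"x":0,"y":0,"z":0.02,"wx":0,"wy":0,"wz":0},{"x":0,"y":0,"z":0.02,"wx":0,"wy":0,"wz":0},{"x":0,"y":0,"z":0,"wx":0,"wy":0,"wz":0},{"x":0,"y":0,"z":0,"wx":0,"wy":0,"wz":0}]'
```

```text
clock: 12.9
eef_pos: [0.555, -0.1383, 0.1194]
tool_rot: [[0.295, 0.956, -0.0], [0.956, -0.295, -0.0], [-0.0, -0.0, -1.0]]
ft_force: [-0.2, -0.6, -5.5]
width: 0.0613
grasp_force: 112.4
clock: 13.4
eef_pos: [0.556, -0.1387, 0.1176]
tool_rot: [[0.295, 0.956, 0.002], [0.956, -0.295, 0.0], [0.001, 0.002, -1.0]]
ft_force: [-3.6, 0.1, 9.3]
width: 0.0613
grasp_force: 114.1
```

Seated: contact force at z 0.1176, the height expected for the jar fully down. Now the unscrewing.

```bash
for i in 1; do python3 -m creep '[{"x":0,"y":0,"z":0,"wx":0,"wy":0,"wz":-0.06},{"x":0,"y":0,"z":-0.005,"wx":0,"wy":0,"wz":-0.1},{"x":0,"y":0,"z":-0.005,"wx":0,"wy":0,"wz":-0.1},{"x":0,"y":0,"z":-0.005,"wx":0,"wy":0,"wz":-0.1},{"x":0,"y":0,"z":-0.005,"wx":0,"wy":0,"wz":-0.1}]' - 115; done; python3 -c "
from h import *
s=bot.get_state();R=np.array(s['tool_rot']);print(np.degrees(np.arctan2(R[1,0],R[0,0])),s['moment'],s['joint_positions'][6])"
```

```text
clock: 13.9
eef_pos: [0.5558, -0.1389, 0.1185]
tool_rot: [[-0.163, 0.987, 0.002], [0.987, 0.163, 0.0], [0.0, 0.002, -1.0]]
ft_force: [-3.3, 1.5, 9.2]
width: 0.0613
grasp_force: 122.5
99.3782637597076 [ 0.16192707  0.82878802 -0.59525097] 32.51940682655909
```

```bash
python3 -m creep '[{"x":0,"y":0,"z":-0.005,"wx":0,"wy":0,"wz":-0.1},{"x":0,"y":0,"z":-0.005,"wx":0,"wy":0,"wz":-0.1},{"x":0,"y":0,"z":-0.005,"wx":0,"wy":0,"wz":-0.1},{"x":0,"y":0,"z":-0.005,"wx":0,"wy":0,"wz":-0.1},{"x":0,"y":0,"z":-0.005,"wx":0,"wy":0,"wz":-0.1}]'; python3 -m creep '[{"x":0,"y":0,"z":-0.005,"wx":0,"wy":0,"wz":-0.1},{"x":0,"y":0,"z":-0.005,"wx":0,"wy":0,"wz":-0.1},{"x":0,"y":0,"z":-0.005,"wx":0,"wy":0,"wz":-0.1},{"x":0,"y":0,"z":-0.005,"wx":0,"wy":0,"wz":-0.1},{"x":0,"y":0,"z":-0.005,"wx":0,"wy":0,"wz":-0.1}]'
python3 look.py w8; python3 held.py w8
python3 - <<'E'
from h import *
s=bot.get_state(); print(s["moment"])
Z=np.load("w8.npz");P=Z["P"];hs=cv2.cvtColor(Z["im"],cv2.COLOR_RGB2HSV)
x,y,z=s["eef_pos"]; w=(np.hypot(P[...,0]-x,P[...,1]-y)<.024)&(hs[...,1]<90)&(hs[...,2]>110)&(abs(P[...,2]-z-.008)<.01)
b=P[w][:,:2]; u,S,v=np.linalg.svd(b-b.mean(0),full_matrices=False); print("bar",np.degrees(np.arctan2(v[0,1],v[0,0]))%180)
E
```

```text
clock: 14.4
eef_pos: [0.5557, -0.1388, 0.1195]
tool_rot: [[-0.616, 0.788, 0.002], [0.788, 0.616, 0.0], [-0.001, 0.002, -1.0]]
ft_force: [-5.0, 2.5, 9.9]
width: 0.0616
grasp_force: 122.6
clock: 14.9
eef_pos: [0.5558, -0.1386, 0.1206]
tool_rot: [[-0.918, 0.396, 0.002], [0.396, 0.918, 0.001], [-0.002, 0.001, -1.0]]
ft_force: [-5.2, 1.8, 10.5]
width: 0.0616
grasp_force: 122.6
pose [ 0.5558 -0.1386  0.1206] yaw x 156.7 q [-17.5  18.   32.1 105.2 -11.   59.8  85.6] 14.9
lid c [ 0.5563 -0.1389] 0.0325 z 0.129 tilt [ 0.0035 -0.0015]
face 11525 normal [-0.0089 -0.0123 -0.9999] yaw mod90 54.2 rms 0.006468202633140936
[0.24092576 0.49968113 0.03291999]
bar 165.80903504093112
```

No slip (bar 9° ahead of the tool, as before), with 84° turned so far. About 35° remains.

```bash
python3 -m creep '[{"x":0,"y":0,"z":-0.005,"wx":0,"wy":0,"wz":-0.1},{"x":0,"y":0,"z":-0.005,"wx":0,"wy":0,"wz":-0.1},{"x":0,"y":0,"z":-0.005,"wx":0,"wy":0,"wz":-0.1},{"x":0,"y":0,"z":-0.005,"wx":0,"wy":0,"wz":-0.1},{"x":0,"y":0,"z":-0.005,"wx":0,"wy":0,"wz":-0.1}]'; python3 -m creep '[{"x":0,"y":0,"z":-0.005,"wx":0,"wy":0,"wz":-0.1},{"x":0,"y":0,"z":0,"wx":0,"wy":0,"wz":0},{"x":0,"y":0,"z":0,"wx":0,"wy":0,"wz":0},{"x":0,"y":0,"z":0,"wx":0,"wy":0,"wz":0},{"x":0,"y":0,"z":0,"wx":0,"wy":0,"wz":0}]'
python3 look.py w9; python3 held.py w9
python3 - <<'E'
from h import *
s=bot.get_state(); print(s["moment"],s["ft_force"])
Z=np.load("w9.npz");P=Z["P"];hs=cv2.cvtColor(Z["im"],cv2.COLOR_RGB2HSV)
x,y,z=s["eef_pos"]; w=(np.hypot(P[...,0]-x,P[...,1]-y)<.024)&(hs[...,1]<90)&(hs[...,2]>110)&(abs(P[...,2]-z-.008)<.01)
b=P[w][:,:2]; u,S,v=np.linalg.svd(b-b.mean(0),full_matrices=False); print("bar",np.degrees(np.arctan2(v[0,1],v[0,0]))%180)
E
```

```text
clock: 15.45
eef_pos: [0.5561, -0.1386, 0.122]
tool_rot: [[-0.996, -0.093, 0.003], [-0.093, 0.996, 0.001], [-0.003, 0.0, -1.0]]
ft_force: [-4.4, 2.1, 11.7]
width: 0.0612
grasp_force: 122.7
clock: 15.95
eef_pos: [0.5564, -0.1386, 0.1221]
tool_rot: [[-0.982, -0.189, 0.003], [-0.189, 0.982, 0.0], [-0.003, -0.001, -1.0]]
ft_force: [-2.5, 1.0, 9.6]
width: 0.061
grasp_force: 122.2
pose [ 0.5564 -0.1386  0.1221] yaw x -169.1 q [-12.7  17.2  26.3 104.9  -8.8  59.7 117.9] 15.95
lid c [ 0.5571 -0.139 ] 0.0328 z 0.1304 tilt [ 0.0034 -0.0005]
face 11419 normal [ 0.0243 -0.0129  0.9996] yaw mod90 62.02 rms 0.006605657774718134
[0.26335585 0.68040605 0.0884009 ] [-2.27823815  1.11830178 10.15619634]
bar 20.067971499273757
```

```bash
python3 -m creep '[{"x":0,"y":0,"z":-0.05,"wx":0,"wy":0,"wz":0},{"x":0,"y":0,"z":-0.05,"wx":0,"wy":0,"wz":0},{"x":0,"y":0,"z":-0.05,"wx":0,"wy":0,"wz":0},{"x":0,"y":0,"z":0,"wx":0,"wy":0,"wz":0},{"x":0,"y":0,"z":0,"wx":0,"wy":0,"wz":0}]'
```

```text
clock: 16.5
eef_pos: [0.5551, -0.1384, 0.1261]
tool_rot: [[-0.982, -0.189, -0.0], [-0.189, 0.982, -0.0], [0.0, -0.0, -1.0]]
ft_force: [0.2, -1.0, -1.9]
width: 0.0613
grasp_force: 124.5
```

The force is only the lid's weight, so the threads have let go. I'll lift the rest of the way.

```bash
python3 -m creep '[{"x":0,"y":0,"z":-0.1,"wx":0,"wy":0,"wz":0},{"x":0,"y":0,"z":-0.1,"wx":0,"wy":0,"wz":0},{"x":0,"y":0,"z":-0.1,"wx":0,"wy":0,"wz":0},{"x":0,"y":0,"z":-0.1,"wx":0,"wy":0,"wz":0},{"x":0,"y":0,"z":-0.05,"wx":0,"wy":0,"wz":0}]';python3 -m creep '[{"x":0,"y":0,"z":0,"wx":0,"wy":0,"wz":0},{"x":0,"y":0,"z":0,"wx":0,"wy":0,"wz":0},{"x":0,"y":0,"z":0,"wx":0,"wy":0,"wz":0},{"x":0,"y":0,"z":0,"wx":0,"wy":0,"wz":0},{"x":0,"y":0,"z":0,"wx":0,"wy":0,"wz":0}]'
python3 look.py w10; python3 held.py w10
python3 - <<'E'
from h import *
im,d,c=grab("side","x.png"); P=cloud(d,c); cv2.imwrite("pics/side10.png",cv2.resize(im[180:330,260:420,::-1],None,fx=4,fy=4))
hs=cv2.cvtColor(im,cv2.COLOR_RGB2HSV)
m=(d>0)&(np.hypot(P[...,0]-.555,P[...,1]+.1385)<.035)
for lo in np.arange(.06,.16,.01):
    k=m&(P[...,2]>lo)&(P[...,2]<lo+.01); print(round(lo,2),k.sum(),np.median(hs[k],0) if k.sum() else 0)
E
```

```text
clock: 17.0
eef_pos: [0.5553, -0.1384, 0.1448]
tool_rot: [[-0.982, -0.189, 0.001], [-0.189, 0.982, -0.0], [-0.001, -0.0, -1.0]]
ft_force: [0.0, -0.3, -2.1]
width: 0.0616
grasp_force: 124.5
clock: 17.5
eef_pos: [0.555, -0.1383, 0.144]
tool_rot: [[-0.982, -0.189, -0.0], [-0.189, 0.982, -0.0], [0.0, -0.0, -1.0]]
ft_force: [0.7, 0.3, -1.5]
width: 0.0616
grasp_force: 124.5
pose [ 0.555  -0.1383  0.144 ] yaw x -169.1 q [-13.2  15.7  26.6 103.8  -7.9  62.3 117.2] 17.5
lid c [ 0.5555 -0.1387] 0.0326 z 0.1522 tilt [0.0036 0.0006]
face 4029 normal [ 0.9282 -0.0837 -0.3625] yaw mod90 84.84 rms 0.004198936642674272
0.06 78 [ 18.5  28.5 112. ]
0.07 84 [15.  99.  88.5]
0.08 87 [ 15. 247.  72.]
0.09 175 [ 15. 255.  95.]
0.1 82 [ 15. 255. 102.]
0.11 126 [ 15. 255.  99.]
0.12 15 [  3. 231.  76.]
0.13 77 [  1. 235.  84.]
0.14 221 [  2. 240. 123.]
0.15 171 [  3. 241. 124.]
```

View pics/side10.png

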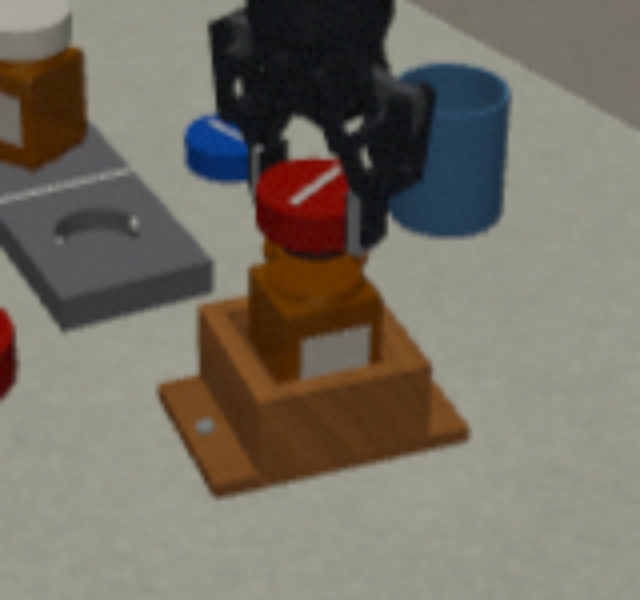

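The picture shows the jar low in the brace at (315,330) and the lid held level and clear above it at (310,205). The rim is at 0.130 m and the mouth at about 0.118 m. Handing in.

```bash
python3 -c "
from station import bot
print(bot.hand_in())"
```

```text
the job is handed in; nothing more can be done
None
```

The job is handed in, with no verdict returned: the jar is fully down in the brace, and the red lid, turned 118° until free, is held level about 12 mm above the mouth; I touched nothing else, and the clock read about 17.5 s.

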